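# Swing the riveting head over the nest and bring it to rest

### The job

Swing the heavy riveting boom from where it stands to the work nest and bring it to rest with its spindle centred over the nest (within 2 cm), standing still by itself with the hand clear of it. Push it only against the upright outer faces of its two sprung side bumpers, from the side and not from above, gently enough that a bumper is never slammed onto its metal, and never let the boom run to its end stops. Leave the other things on the bench alone.

Things in the scene. Friction and masses are not known exactly. Their poses are not given: they have to be found in the camera images.
- stand_tip (a point): Tip of the 24 mm wide steel tongue on the table that sticks out 200 mm towards the robot from the fixed stand (160 x 180 mm foot plate, upright post). Its axes are the stand's: x points from the tip to the post, y to the robot's left, z up. The post's axis, about which the boom swings, is vertical and 200 mm from this point along +x.
- boom: The heavy grey boom that swings about the post. Origin on the table under its centre line, 300 mm from the post's axis; x axis from there to the post, y to its left, z up. It swings at most 0.85 rad (hard stops) either side of the stand's -x direction. Moment of inertia about the post 0.80 kg m2 nominal (up to 30 % off). Ball bearing: drag 0.08 N m s/rad plus dry friction 0.01 N m: it coasts far.
- bumper_mid (a point): Point on the boom's centre line, 420 mm from the post's axis, 92 mm above the table: the middle of the 140 mm wide bumper block at the boom's free end (360 to 480 mm from the post), where to push, left or right of it. It moves with the boom. Meet a bumper slowly (below 0.15 m/s): a hard tap counts as a slam.
- nest_mark (a point): Centre of the work nest (aluminium block 100 x 130 mm with a white and blue scoop clamped on it, up to 36 mm high), 300 mm from the post's axis, 35 mm above the table. The nest sits on its own clamped arm about the same post, too stiff to be moved by hand.
- spindle (a point): Lower tip of the riveting spindle, 300 mm from the post's axis, 55 mm above the table, moving with the boom. It is under the riveting head, a grey box 95 mm along the boom x 90 mm, z 105 to 220 mm, with a motor cap to 245 mm.
- bumper_right (a joint): Compression (m) of the sprung black rubber bumper on the boom's right (-y) side: block 120 mm long, z 65 to 120 mm. Its upright outer face is 70 mm from the boom's centre line when relaxed (0); it gives up to 0.035 against 120 N/m, hardly damped (0.5 N s/m), then meets metal. The faces of the two are 140 mm apart: too wide to grip. Pushing this one drives the boom to the robot's left.
- bumper_left (a joint): The same bumper on the boom's left (+y) side, mirror image, same spring and travel. Pushing this one drives the boom to the right, or brakes a boom that swings to the left.
- scoop_a: Finished scoop, white tray with blue rim and handle, 230 x 76 x 28 mm, lying on the table; origin under the tray's centre, handle to its -x. Bystander.
- scoop_b: Finished scoop, white tray with blue rim and handle, 230 x 76 x 28 mm, lying on the table; origin under the tray's centre, handle to its -x. Bystander.
- scoop_c: Finished scoop, white tray with blue rim and handle, 230 x 76 x 28 mm, lying on the table; origin under the tray's centre, handle to its -x. Bystander.
- clip_tray: Open blue tray 140 x 200 x 50 mm, origin under its centre. Bystander.
- glue_jar: Glue jar, 70 mm across, 100 mm high, origin under its centre. Bystander.
- driver: Screwdriver lying on the table. Bystander.
- carton: Cardboard carton 160 x 220 x 120 mm, origin under its centre. Bystander.

How it is judged:
By the outcome, as a careful person would: the job done as asked, in the order asked, and still so for the second after the job is handed in, with the robot touching nothing.
It also fails if it takes over 32 s, if anything falls off the work surface, if the arm or the gripper's body presses on something with over 40 N, if the wrist force passes 120 N, or if a joint passes its speed limit or range.

### The arm

A 6-joint arm with a two-finger parallel gripper is mounted at the origin on the work surface. World frame = base frame: x ahead of the robot, y to its left, z up, the work surface at z = 0. Lengths are in m, angles in rad, forces in N, time in s.
With the tool pointing down it reaches from about 0.425 to 0.95 m from the base axis. Payload 3.5 kg.
Tool frame: the origin (TCP) lies between the finger pads, 19 mm behind the fingertips; this is the grasp point; z points along the fingers, y is the line along which they close (so a half turn about z gives the same grasp; the last joint's range is limited). The gripper opens to 85 mm and grips with 20 to 120 N. Pads are 22 mm wide; open, the fingers measure 114 mm over their backs; the gripper's body (76 mm by 85 mm) begins 54 mm behind the grasp point. The pads swing forward as they close: fully open they stand 13 mm farther back than shut.
Start: joints at [1.132, 0.286, 1.577, -0, 1.279, -0.15], TCP at [0.192, 0.647, 0.25] pointing down, gripper open.
Joint ranges: [-2.77, 2.77], [-0.9, 2.22], [0.21, 2.48], [-1.53, 4.67], [0.24, 2.81], [-2.84, 2.84]. Speed limits (rad/s): [2.79, 2.79, 3.14, 3.14, 3.14, 3.14].

### API

Orientations are given as a rotation vector (axis times angle).
In Python, from rig import observe, camera, sign_off gives the robot as it stands.
- The arm moves only by the tool drive_tool, never from a script. Its argument "steps" is text: rows parted by semicolons, each of 5 numbers parted by spaces: the closure, from 0 (fully open) to 1 (shut), then the shift along the tool's x, y, z as a fraction of full scale, then the turn about the tool's z as a fraction of full scale. A call has exactly 8 rows; each row is the pose to reach, as a shift and turn from the pose commanded when the call began, along the tool's axes at that moment, turning the shorter way round; what a row does not reach only later rows make up. Full scale, the value 1, is 0.5 m for a shift and 180 degrees for a turn. A row lasts 1/10 s, in which the tool goes at most 50 mm and 8.59 degrees, less where a joint would pass 70% of its speed; a pose out of reach is approached as far as the arm can. A call with a number of a shift or a turn outside -1 to 1 is refused whole. A call with a gripper value outside its range is refused whole. The fingers move at their own pace and stop on an object; "force" is the grip in N (left out, the last holds). Time passes only in rows, so rows that repeat a pose let the fingers close, or fill a call up. It gives the time, the measured TCP pose, the force, the opening and the grip force at its end, in the units of the state.
- observe(): the state, without advancing time (a new reading comes with each control period).
- camera(name): name is "scene" or "side" or "wrist"; returns a dict with "pixels" (400x640x3 uint8, red, green, blue), "intrinsics" (3x3 intrinsics, pixels), "R" (3x3) and "t" (3): a world point X has camera coordinates R X + t; the wrist camera has in their place "mount" (4x4, takes a point from camera to tool coordinates, whose origin is the TCP and whose axes are the flange's). Camera axes: x right, y down, z forward; pixel columns grow to the right and rows downward; lengths in m; the calibration is good to about 2 mm. A picture is of the moment at which its call begins: read the wrist's pose just before it. There is no depth.
- sign_off(): hands the job in; it is judged then, once.
The state is a dict: "time_s": time; "q": joint angles; "dq": joint speeds; "joint_efforts": joint torques, N m; "eef_pos": TCP position; "ee_rot": TCP orientation; "ft_force": force on the tool from outside, world axes, zero at the start; "wrist_torque": the same for the moment, N m; "finger_gap": finger opening in m; "finger_force": force on a finger pad.
Only numpy, scipy, OpenCV 4.12 (cv2) and the standard library are available. Lean on these libraries where they do the work, as an engineer would, in place of code of your own. Each camera call takes 0.05 s, during which the arm holds its last target. There are 200 camera calls.

## Working session

There is one attempt and no reset: what is moved stays moved. The work goes in short steps, Python scripts to look and compute and a tool call to move; the robot and the scene stay as the last step left them, time stands still between calls to the robot, and variables do not carry over. Pictures are saved under pics/ and viewed, at most 10 in all, crops included, and the job is handed in when it is done.

Besides the shell and the picture viewer there is one more tool, called after "Emit:" as a command line: name --argument value ..., lists and objects as JSON in quotes. drive_tool: Moves the arm, as the interface text tells. Shift numbers are shares of 0.5 m and turn numbers shares of 180 degrees, none past 1 either way. Its arguments: {"type":"object","properties":{"steps":{"type":"string"},"force":{"type":"number"}},"required":["steps"]}

```bash
mkdir -p pics; ls
python3 - <<'E'
from rig import observe,camera
import cv2
s=observe();print(s)
for n in("scene","side"):
    c=camera(n);cv2.imwrite(f"pics/{n}0.png",c["pixels"][:,:,::-1]);print(n,c["intrinsics"],c["R"],c["t"])
print(observe()["time_s"])
E
```

```text
pics
{'time_s': 0.0, 'q': array([ 1.13200364e+00,  2.87178546e-01,  1.57817953e+00,  1.77892243e-05,
        1.27857777e+00, -1.49981315e-01]), 'dq': array([ 3.73895266e-05, -2.21062951e-04,  1.16190245e-03,  4.06747859e-04,
       -6.50080771e-04,  1.66579938e-03]), 'joint_efforts': array([-8.47555511e-04, -4.05989707e+01, -2.92617559e+01, -2.23773991e-04,
        6.05007517e-03, -7.31332136e-06]), 'eef_pos': array([0.19194296, 0.6464994 , 0.24863716]), 'ee_rot': array([-0.4519963 , -3.10820168,  0.00351379]), 'ft_force': array([ 0.53626424, -0.83830745, -0.65275082]), 'wrist_torque': array([ 0.02521345,  0.03815537, -0.00378993]), 'finger_force': 0.0, 'finger_gap': 0.08541370237769186}
scene [[477.16662321   0.         323.64984041]
 [  0.         477.16662321 198.64551498]
 [  0.           0.           1.        ]] [[-0.78590106  0.61832898 -0.00536632]
 [ 0.50989265  0.64311927 -0.57132048]
 [-0.34981283 -0.45173761 -0.82070952]] [ 0.35380414 -0.2303345   1.93297788]
side [[416.65952527   0.         315.53681535]
 [  0.         416.65952527 205.26150981]
 [  0.           0.           1.        ]] [[ 0.40798632 -0.91298039  0.00373791]
 [-0.86990957 -0.38997539 -0.30195451]
 [ 0.27713624  0.11994167 -0.95331501]] [-0.18080055  0.43877261  1.48183859]
0.1
```

View pics/scene0.png

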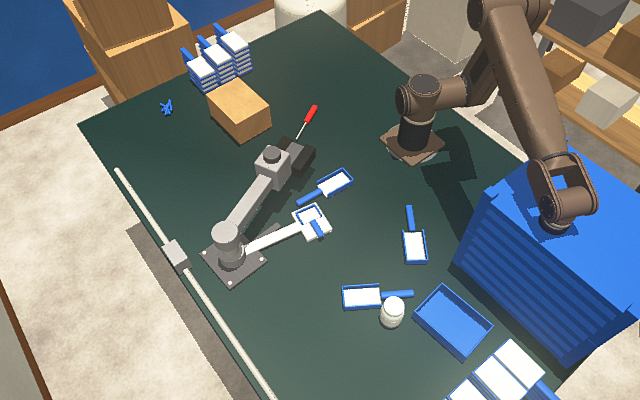

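View pics/side0.png

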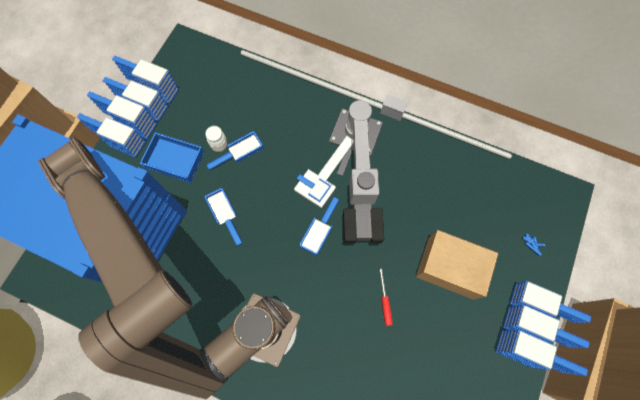

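The scene shows the post at about (226,229), the boom head at (271,153) and its bumpers at (290,155), with the nest at (312,221). In the side view these are the post (361,110), the head cap (366,181), the bumper block (364,225) and the nest (315,188). A scoop lies near (318,232) in the side view.

```bash
cat > h.py <<'E'
import numpy as np,cv2
from rig import observe,camera
def ray(c,p):
    d=c["R"].T@np.linalg.inv(c["intrinsics"])@np.array([p[0],p[1],1.]); return -c["R"].T@c["t"],d
def onz(c,p,z):
    o,d=ray(c,p); return (o+d*(z-o[2])/d[2])
def tri(c1,p1,c2,p2):
    o1,d1=ray(c1,p1);o2,d2=ray(c2,p2)
    s=np.linalg.lstsq(np.c_[d1,-d2],o2-o1,rcond=None)[0]
    a,b=o1+s[0]*d1,o2+s[1]*d2
    return (a+b)/2,np.linalg.norm(a-b)
def proj(c,X):
    k=c["intrinsics"]@(c["R"]@np.asarray(X,float)+c["t"]);return k[:2]/k[2]
E
python3 - <<'E'
from h import *
np.set_printoptions(precision=4,suppress=True)
a=camera("scene");b=camera("side")
print("post",tri(a,(226,229),b,(361,110)))
print("cap",tri(a,(271,152),b,(366,181)),onz(a,(271,152),.245),onz(b,(366,181),.245))
print("nest",onz(a,(312,221),.035),onz(b,(315,188),.035))
for n,c,x0,x1,y0,y1 in(("sc",a,190,350,130,295),("si",b,285,405,90,255)):
    im=cv2.resize(c["pixels"][y0:y1,x0:x1,::-1],None,fx=3.5,fy=3.5,interpolation=cv2.INTER_CUBIC)
    cv2.imwrite(f"pics/{n}1.png",im);print(im.shape)
E
```

```text
post (array([ 0.8421, -0.    ,  0.1851]), np.float64(0.009718734876799938))
cap (array([ 0.5725, -0.1269,  0.2377]), np.float64(0.0002785931478397124)) [ 0.5755 -0.1215  0.245 ] [ 0.5694 -0.1271  0.245 ]
nest [0.557  0.0698 0.035 ] [0.5469 0.0488 0.035 ]
(578, 560, 3)
(578, 420, 3)
```

View pics/sc1.png

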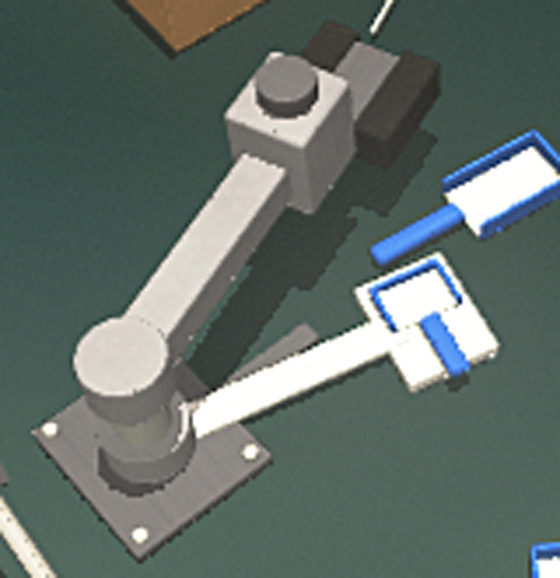

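View pics/si1.png

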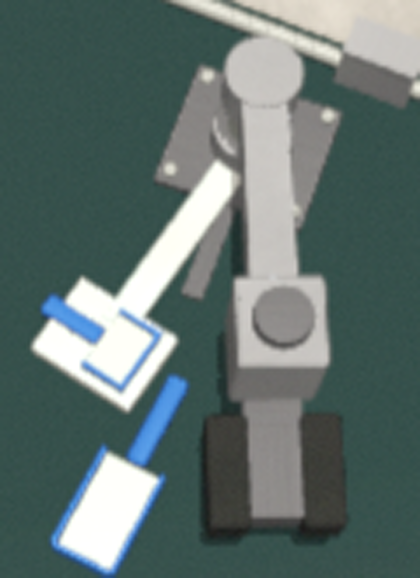

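Run:
```python
from h import *
np.set_printoptions(precision=4,suppress=True)
a=camera("scene");b=camera("side")
A=lambda x,y:(190+(x+.5)/3.5-.5,130+(y+.5)/3.5-.5)
B=lambda x,y:(285+(x+.5)/3.5-.5,90+(y+.5)/3.5-.5)
T=lambda n,p,q:print(n,*tri(a,A(*p),b,B(*q)))
T("post",(121,356),(264,72))
T("plate",(149.5,440.5),(248.5,142.5)); print(onz(a,A(149.5,440.5),.012),onz(b,B(248.5,142.5),.012))
T("cap",(288,80),(285,315))
T("tip",(312,330),(193,293));print(onz(a,A(312,330),.01),onz(b,B(193,293),.01))
# nest corners: near-tray ones
nc=[((357,290),(178,340)),((440,254),(128,410)),((497,345),(32,347)),((415,387),(80,278))]
for p,q in nc:T("nest",p,q)
# bumper outer right/left corners
for p,q in [((437,65),(346,520)),]:T("bl",p,q)
for n,p in dict(LL=(205,420),LLf=(210,530),RR=(340,415),RRf=(345,522)).items():print(n,onz(b,B(*p),.12))
print(observe()["time_s"],observe()["eef_pos"])
```

```text
post [0.8475 0.0017 0.1769] 0.003063159503303613
plate [0.8476 0.0025 0.0186] 0.0017636021259411008
[ 0.846  -0.0004  0.012 ] [0.8517 0.0027 0.012 ]
cap [ 0.5739 -0.1236  0.2404] 0.005118515614885496
tip [ 0.6498 -0.0099  0.0089] 0.0060209193813883805
[ 0.6483 -0.0068  0.01  ] [ 0.6517 -0.012   0.01  ]
nest [ 0.5879 -0.0171  0.0161] 0.0069651176557691714
nest [0.4918 0.0002 0.0138] 0.004593898970146158
nest [0.5152 0.1264 0.0168] 0.002464750090382792
nest [0.6108 0.1129 0.0179] 0.006110060344281784
bl [ 0.4087 -0.2095  0.0953] 0.13183938981203622
LL [ 0.4848 -0.0894  0.12  ]
LLf [ 0.381  -0.1387  0.12  ]
RR [ 0.5463 -0.2135  0.12  ]
RRf [ 0.4438 -0.2589  0.12  ]
0.3 [0.1921 0.6469 0.2495]
```

Run:
```python
from h import *
from scipy.spatial.transform import Rotation as Ro
print(Ro.from_rotvec(observe()["ee_rot"]).as_matrix().round(3))
A=lambda x,y:(190+x/3.5,130+y/3.5)
B=lambda x,y:(285+x/3.5,90+y/3.5)
a=cv2.imread("pics/scene0.png");b=cv2.imread("pics/side0.png")
for im,F,P in((a,A,dict(cap=(288,80),head=(250,120),headside=(330,160),headside2=(250,150),arm=(220,210),post=(121,356),bumptop=(410,80),bside=(400,130),mid=(365,80),table=(300,430),plate=(70,440),nestarm=(300,370),shadow=(260,310))),(b,B,dict(cap=(285,315),head=(245,350),front=(270,380),arm=(270,200),bump=(225,480),mid=(275,480),table=(380,400)))):
    h=cv2.cvtColor(im,cv2.COLOR_BGR2HSV)
    for k,p in P.items():
        u,v=map(round,F(*p));print(k,im[v,u],h[v,u])
```

```text
[[-0.959  0.285 -0.   ]
 [ 0.285  0.959 -0.001]
 [ 0.    -0.001 -1.   ]]
cap [129 133 140] [ 11  20 140]
head [206 214 223] [ 14  19 223]
headside [ 93  98 101] [ 19  20 101]
headside2 [106 112 114] [ 23  18 114]
arm [203 210 217] [ 15  16 217]
post [205 214 220] [ 18  17 220]
bumptop [61 67 68] [26 26 68]
bside [47 51 52] [24 25 52]
mid [121 125 133] [ 10  23 133]
table [ 96 103  86] [ 78  42 103]
plate [124 129 135] [ 14  21 135]
nestarm [253 255 255] [ 30   2 255]
shadow [61 66 57] [73 35 66]
cap [137 140 141] [ 23   7 141]
head [191 196 199] [ 19  10 199]
front [106 107 108] [ 15   5 108]
arm [191 196 199] [ 19  10 199]
bump [58 62 61] [38 16 62]
mid [138 140 142] [ 15   7 142]
table [76 81 54] [84 85 81]
```

```bash
cat >> h.py <<'E'
POST=np.array([.848,.001])
def boom(c):
    """boom angle (deg, + to robot left): grey motor cap blob lying on the r=0.3 circle at z=.245"""
    h=cv2.cvtColor(c["pixels"],cv2.COLOR_RGB2HSV).astype(int)
    m=((h[...,2]>85)&(h[...,2]<172)&(h[...,1]<36)&(h[...,0]<45)).astype(np.uint8)
    n,_,st,ce=cv2.connectedComponentsWithStats(m,connectivity=4)
    out=[]
    for i in range(1,n):
        if 120<st[i,4]<600 and max(st[i,2:4])<35:
            d=onz(c,ce[i],.24)[:2]-POST
            r=np.hypot(*d);f=np.degrees(np.arctan2(d[1],-d[0]))
            if abs(r-.3)<.03 and -55<f<50: out.append((round(f,2),round(r,3),int(st[i,4])))
    return out
def meas():
    r=[]
    for n in("scene","side"):
        s=observe();r.append((round(s["time_s"],2),n,boom(camera(n))))
    print(*r,sep="\n")
def st():
    s=observe();print(round(s["time_s"],2),s["eef_pos"].round(4),"F",s["ft_force"].round(2),"gap",round(s["finger_gap"],3),"q",s["q"].round(2))
def rows(p0,yaw0,wps,cl=1):
    """p0 world pos, yaw0: tool y = (sin yaw,cos yaw) deg; wps: (x,y,z,yaw). prints rows"""
    a=np.radians(yaw0);X=np.array([-np.cos(a),np.sin(a),0]);Y=np.array([np.sin(a),np.cos(a),0])
    o=[]
    for x,y,z,w in wps:
        d=np.array([x,y,z])-p0
        # turn about tool z (down): positive turns X->Y, i.e. yaw increases by? Y(yaw+d)
        o.append(f"{cl} {d@X/.5:.3f} {d@Y/.5:.3f} {-d[2]/.5:.3f} {(w-yaw0)/180:.3f}")
    print("; ".join(o))
def tcp(phi,r,lat,z=.1):
    f=np.radians(phi);return POST+r*np.array([-np.cos(f),np.sin(f)])+lat*np.array([np.sin(f),np.cos(f)])
E
python3 - <<'E'
from h import *
meas()
print(tcp(-24.5,.41,-.125),tcp(-24.5,.41,-.085))
rows(np.array([.192,.647,.25]),16.6,[(.42,.30,.25,-10),(.42,.05,.25,-20),(.41,-.1,.25,-20)])
E
```

```text
(0.3, 'scene', [(np.float64(-24.53), np.float64(0.301), 197)])
(0.35, 'side', [(np.float64(-24.57), np.float64(0.303), 268)])
[ 0.52675253 -0.28276939] [ 0.5101648  -0.24637094]
1 -0.635 -0.535 -0.000 -0.148; 1 -0.778 -1.014 -0.000 -0.203; 1 -0.845 -1.307 -0.000 -0.203
```

Emit:
drive_tool --steps "1 -0.635 -0.535 0 -0.2; 1 -0.635 -0.535 0 -0.2; 1 -0.635 -0.535 0 -0.2; 1 -0.635 -0.535 0 -0.2; 1 -0.635 -0.535 0 -0.2; 1 -0.635 -0.535 0 -0.2; 1 -0.635 -0.535 0 -0.2; 1 -0.635 -0.535 0 -0.2" --force 60

```text
time_s: 1.2
eef_pos: [0.4099, 0.3156, 0.2504]
ee_rot: [-0.531, 3.095, 0.0]
ft_force: [0.6, 0.2, -0.0]
finger_gap: -0.0002
finger_force: 0.0
```

Run:
```python
from h import *
rows(np.array([.41,.3155,.25]),-19.4,[(.42,-.08,.25,-19.4)])
rows(np.array([.42,-.08,.25]),-19.4,[(.45,-.3,.25,-22),(.527,-.283,.25,-22),(.527,-.283,.1,-22)])
```

```text
1 0.244 -0.753 -0.000 0.000
1 0.090 -0.435 -0.000 -0.014; 1 -0.067 -0.454 -0.000 -0.014; 1 -0.067 -0.454 0.300 -0.014
```

Emit:
drive_tool --steps "1 -0.28 -0.74 0 0; 1 -0.28 -0.74 0 0; 1 -0.28 -0.74 0 0; 1 -0.28 -0.74 0 0; 1 -0.28 -0.74 0 0; 1 -0.28 -0.74 0 0; 1 -0.28 -0.74 0 0; 1 -0.28 -0.74 0 0"

```text
time_s: 2.0
eef_pos: [0.6656, 0.0129, 0.2501]
ee_rot: [-0.529, 3.096, -0.0]
ft_force: [0.4, 0.4, -0.2]
finger_gap: 0.0
finger_force: 0.0
```

The last call went with a wrong sign, but it touched nothing. I'll lift and cross above the head.

Run:
```python
from h import *
st()
p=np.array([.6656,.0129,.25])
rows(p,-19.4,[(.6656,.0129,.32,-19.4),(.527,-.283,.32,-22),(.527,-.283,.1,-22)])
```

```text
2.0 [0.6656 0.0129 0.2501] F [ 0.43  0.42 -0.16] gap 0.0 q [-0.13  0.27  1.6   0.    1.27 -2.04]
1 0.000 0.000 -0.140 0.000; 1 0.458 -0.466 -0.140 -0.014; 1 0.458 -0.466 0.300 -0.014
```

Emit:
drive_tool --steps "1 0 0 -0.14 0; 1 0 0 -0.14 0; 1 0.46 -0.47 -0.14 -0.014; 1 0.46 -0.47 -0.14 -0.014; 1 0.46 -0.47 -0.14 -0.014; 1 0.46 -0.47 -0.14 -0.014; 1 0.46 -0.47 -0.14 -0.014; 1 0.46 -0.47 -0.14 -0.014"

```text
time_s: 2.8
eef_pos: [0.5368, -0.2585, 0.3203]
ee_rot: [-0.599, 3.083, -0.001]
ft_force: [0.9, 0.2, -0.0]
finger_gap: 0.0001
finger_force: 0.0
```

Run:
```python
from h import *
s=observe();st()
rows(s["eef_pos"],-19.4-2.5,[(.527,-.283,.32,-22),(.527,-.283,.1,-22)])
```

```text
2.8 [ 0.5368 -0.2585  0.3203] F [ 0.95  0.23 -0.02] gap 0.0 q [-0.62  0.07  1.7   0.    1.37 -2.57]
1 0.036 -0.038 0.001 -0.001; 1 0.036 -0.038 0.441 -0.001
```

Emit:
drive_tool --steps "1 0.036 -0.038 0 0; 1 0.036 -0.038 0.1 0; 1 0.036 -0.038 0.2 0; 1 0.036 -0.038 0.3 0; 1 0.036 -0.038 0.4 0; 1 0.036 -0.038 0.44 0; 1 0.036 -0.038 0.44 0; 1 0.036 -0.038 0.44 0"

```text
time_s: 3.6
eef_pos: [0.5288, -0.2817, 0.1008]
ee_rot: [-0.599, 3.083, -0.001]
ft_force: [1.0, -0.2, 1.5]
finger_gap: 0.0001
finger_force: 0.0
```

Run:
```python
from h import *
st();meas()
s=observe()
a,b=tcp(-24.5,.41,-.125),tcp(-24.5,.41,-.0);print(a,b)
p=s["eef_pos"];f=np.radians(-23);u=np.array([np.sin(f),np.cos(f)])
rows(p,-22,[(*(p[:2]+u*.005*k),p[2],-22) for k in range(1,9)])
rows(p,-22,[(*(tcp(-22.4,.41,-.095)),p[2],-22)])
```

```text
3.6 [ 0.5288 -0.2817  0.1008] F [ 1.   -0.16  1.49] gap 0.0 q [-0.66  0.29  1.87 -0.    0.98 -2.61]
(3.6, 'scene', [(np.float64(-25.34), np.float64(0.301), 217)])
(3.65, 'side', [(np.float64(-24.52), np.float64(0.303), 271)])
[ 0.52675253 -0.28276939] [ 0.47491588 -0.16902423]
1 0.000 0.010 -0.000 0.000; 1 0.000 0.020 -0.000 0.000; 1 0.001 0.030 -0.000 0.000; 1 0.001 0.040 -0.000 0.000; 1 0.001 0.050 -0.000 0.000; 1 0.001 0.060 -0.000 0.000; 1 0.001 0.070 -0.000 0.000; 1 0.001 0.080 -0.000 0.000
1 0.016 0.092 -0.000 0.000
```

Emit:
drive_tool --steps "1 0 0.01 0 0; 1 0 0.02 0 0; 1 0 0.03 0 0; 1 0 0.04 0 0; 1 0 0.05 0 0; 1 0 0.06 0 0; 1 0 0.07 0 0; 1 0 0.08 0 0"

```text
time_s: 4.5
eef_pos: [0.5132, -0.2438, 0.1]
ee_rot: [0.599, -3.084, 0.0]
ft_force: [-0.2, 0.7, -0.2]
finger_gap: 0.0
finger_force: 0.2
```

Run:
```python
from h import *
st();meas()
```

```text
4.5 [ 0.5132 -0.2438  0.1   ] F [-0.25  0.71 -0.22] gap 0.0 q [-0.62  0.23  1.95 -0.    0.97 -2.58]
(4.5, 'scene', [(np.float64(-24.56), np.float64(0.301), 197)])
(4.55, 'side', [(np.float64(-24.55), np.float64(0.303), 272)])
```

Emit:
drive_tool --steps "1 0 0.01 0 0; 1 0 0.02 0 0; 1 0 0.03 0 0; 1 0 0.04 0 0; 1 0 0.05 0 0; 1 0 0.06 0 0; 1 0 0.07 0 0; 1 0 0.08 0 0"

```text
time_s: 5.4
eef_pos: [0.4981, -0.2063, 0.0997]
ee_rot: [-0.598, 3.084, 0.001]
ft_force: [-0.1, -0.6, -0.5]
finger_gap: 0.0002
finger_force: 0.0
```

Run:
```python
from h import *
st()
s=observe();print(s["time_s"],boom(camera("scene")))
```

```text
5.4 [ 0.4981 -0.2063  0.0997] F [-0.09 -0.62 -0.54] gap 0.0 q [-0.58  0.17  2.02  0.    0.96 -2.54]
5.4 [(np.float64(-18.12), np.float64(0.301), 201)]
```

Run:
```python
from h import *
p=np.array([.498,-.206,.1])
z=.21
rows(p,-22,[(.5,-.21,.15,-22),(.492,-.2,.2,-22),(.465,-.16,z,-22),(.445,-.115,z,-15),(.44,-.066,z,-8),(.44,-.016,z,0),(.44,.034,z,8),(.44,.084,z,8)])
```

```text
1 -0.001 -0.009 -0.100 0.000; 1 0.007 0.016 -0.200 0.000; 1 0.027 0.110 -0.220 0.000; 1 0.030 0.208 -0.220 0.039; 1 0.003 0.303 -0.220 0.078; 1 -0.035 0.396 -0.220 0.122; 1 -0.072 0.489 -0.220 0.167; 1 -0.110 0.581 -0.220 0.167
```

Emit:
drive_tool --steps "1 0 -0.01 -0.1 0; 1 0.007 0.016 -0.2 0; 1 0.027 0.11 -0.22 0; 1 0.03 0.208 -0.22 0.04; 1 0.003 0.303 -0.22 0.08; 1 -0.035 0.396 -0.22 0.12; 1 -0.072 0.489 -0.22 0.167; 1 -0.11 0.58 -0.22 0.167"

```text
time_s: 6.25
eef_pos: [0.4404, 0.0722, 0.2101]
ee_rot: [0.228, 3.132, 0.0]
ft_force: [1.1, 0.4, -0.3]
finger_gap: 0.0003
finger_force: 0.0
```

Run:
```python
from h import *
st()
s=observe();print(s["time_s"],boom(camera("scene")))
p=s["eef_pos"]
z=.1
rows(p,8,[(.448,.13,.21,8),(.456,.172,.18,8),(.456,.172,.13,8),(.456,.172,.1,8)])
```

```text
6.25 [0.4404 0.0722 0.2101] F [ 1.08  0.43 -0.31] gap 0.0 q [-0.07 -0.2   2.16  0.    1.19 -1.49]
6.25 [(np.float64(-8.64), np.float64(0.302), 205)]
1 0.001 0.117 0.000 0.000; 1 -0.003 0.202 0.060 0.000; 1 -0.003 0.202 0.160 0.000; 1 -0.003 0.202 0.220 0.000
```

Emit:
drive_tool --steps "1 0 0.1 0 0; 1 0 0.115 0.06 0; 1 0 0.115 0.16 0; 1 0 0.115 0.22 0; 1 0 0.115 0.22 0; 1 0 0.115 0.22 0; 1 0 0.115 0.22 0; 1 0 0.115 0.22 0"

```text
time_s: 7.1
eef_pos: [0.4507, 0.1275, 0.1024]
ee_rot: [0.222, 3.129, 0.001]
ft_force: [0.1, 0.4, 0.1]
finger_gap: -0.0
finger_force: 0.0
```

Run:
```python
from h import *
st()
s=observe();print(s["time_s"],boom(camera("scene")))
p=s["eef_pos"]
f=np.radians(8)
d=p[:2]-POST;print("r",np.hypot(*d))
for phi in(0,2,4,5,6,7,8):
    n=np.array([np.sin(np.radians(phi)),np.cos(np.radians(phi))]);print(phi,"lat",(d@n).round(4))
```

```text
7.1 [0.4507 0.1275 0.1024] F [0.06 0.4  0.06] gap -0.0 q [ 0.06  0.01  2.19  0.    0.94 -1.37]
7.1 [(np.float64(-0.5), np.float64(0.302), 213)]
r 0.4169268221885966
0 lat 0.1265
2 lat 0.1126
4 lat 0.0985
5 lat 0.0914
6 lat 0.0843
7 lat 0.0771
8 lat 0.07
```

Emit:
drive_tool --steps "1 0 0 0 0; 1 0 0 0 0; 1 0 0 0 0; 1 0 0 0 0; 1 0 0.003 0 0; 1 0 0.0085 0 0; 1 0 0.014 0 0; 1 0 0.0195 0 0"

```text
time_s: 7.95
eef_pos: [0.4503, 0.1375, 0.1]
ee_rot: [-0.221, -3.134, -0.0]
ft_force: [-0.7, 0.0, -0.4]
finger_gap: -0.0
finger_force: 0.0
```

Run:
```python
from h import *
st()
s=observe();ph=boom(camera("scene"));print(s["time_s"],ph)
d=s["eef_pos"][:2]-POST
f=np.radians(ph[0][0]);print("lat",d@[np.sin(f),np.cos(f)])
```

```text
7.95 [0.4503 0.1375 0.1   ] F [-0.68  0.   -0.35] gap -0.0 q [ 0.08  0.02  2.18  0.    0.94 -1.35]
7.95 [(np.float64(6.36), np.float64(0.301), 229)]
lat 0.09156285155745032
```

Emit:
drive_tool --steps "1 0 0.0055 0 0; 1 0 0.011 0 0; 1 0 0.0165 0 0; 1 0 0.022 0 0; 1 0 0.0275 0 0; 1 0 0.033 0 0; 1 0 0.0385 0 0; 1 0 0.044 0 0"

```text
time_s: 8.8
eef_pos: [0.4532, 0.1591, 0.0999]
ee_rot: [-0.221, -3.133, 0.0]
ft_force: [0.2, 0.4, -0.2]
finger_gap: -0.0002
finger_force: 0.0
```

Run:
```python
from h import *
st()
s=observe();ph=boom(camera("scene"));print(s["time_s"],ph)
d=s["eef_pos"][:2]-POST
f=np.radians(ph[0][0]);print("lat",d@[np.sin(f),np.cos(f)])
```

```text
8.8 [0.4532 0.1591 0.0999] F [ 0.18  0.43 -0.17] gap -0.0 q [ 0.13  0.04  2.16 -0.    0.94 -1.3 ]
8.8 [(np.float64(10.04), np.float64(0.301), 232)]
lat 0.08689188701198917
```

Emit:
drive_tool --steps "1 0 0.006 0 0; 1 0 0.012 0 0; 1 0 0.02 0 0; 1 0 0.03 0 0; 1 0 0.05 0 0; 1 0 0.07 0 0; 1 0 0.1 0 0; 1 0 0.12 0 0"

```text
time_s: 9.65
eef_pos: [0.4621, 0.2199, 0.1001]
ee_rot: [0.22, 3.134, 0.0]
ft_force: [0.4, -0.4, -0.1]
finger_gap: 0.0002
finger_force: 0.0
```

Run:
```python
from h import *
st();meas()
c=camera("side");cv2.imwrite("pics/side2.png",cv2.resize(c["pixels"][90:270,240:440,::-1],None,fx=3,fy=3,interpolation=cv2.INTER_CUBIC))
c=camera("scene");cv2.imwrite("pics/scene2.png",cv2.resize(c["pixels"][130:310,190:390,::-1],None,fx=3,fy=3,interpolation=cv2.INTER_CUBIC))
meas()
```

```text
9.65 [0.4621 0.2199 0.1001] F [ 0.36 -0.44 -0.08] gap 0.0 q [ 0.25  0.11  2.08  0.    0.95 -1.18]
(9.65, 'scene', [(np.float64(10.25), np.float64(0.301), 229)])
(9.7, 'side', [(np.float64(9.69), np.float64(0.303), 265)])
(9.85, 'scene', [(np.float64(10.23), np.float64(0.301), 228)])
(9.9, 'side', [(np.float64(9.74), np.float64(0.303), 262)])
```

View pics/scene2.png

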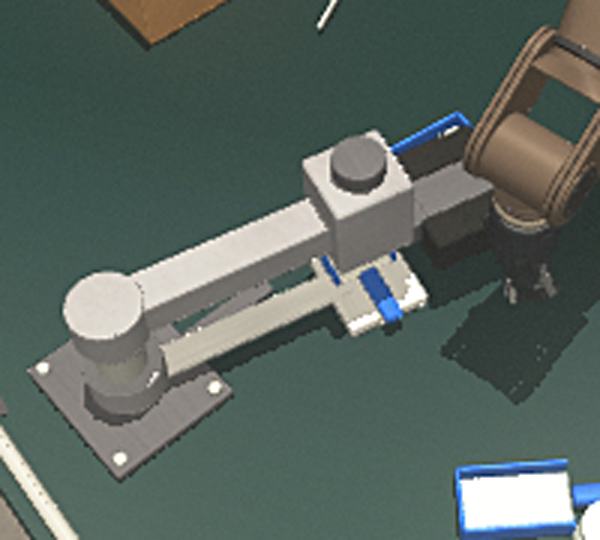

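The boom head (cap at crop (358,160)) stands over the nest (370,290), and the hand at (525,270) is clear. I'll back the hand off a little and check that the boom stays still.

Emit:
drive_tool --steps "1 0 0.05 0 0; 1 0 0.08 0 0; 1 0 0.08 0 0; 1 0 0.08 0 0; 1 0 0.08 0 0; 1 0 0.08 0 0; 1 0 0.08 0 0; 1 0 0.08 0 0"

```text
time_s: 10.75
eef_pos: [0.4675, 0.2576, 0.1001]
ee_rot: [-0.222, -3.134, 0.0]
ft_force: [-0.8, -0.2, -0.2]
finger_gap: -0.0
finger_force: 0.0
```

Run:
```python
from h import *
st();meas()
```

```text
10.75 [0.4675 0.2576 0.1001] F [-0.8  -0.24 -0.16] gap -0.0 q [ 0.31  0.16  2.03 -0.    0.96 -1.12]
(10.75, 'scene', [(np.float64(10.24), np.float64(0.301), 227)])
(10.8, 'side', [(np.float64(9.68), np.float64(0.303), 263)])
```

View pics/side2.png

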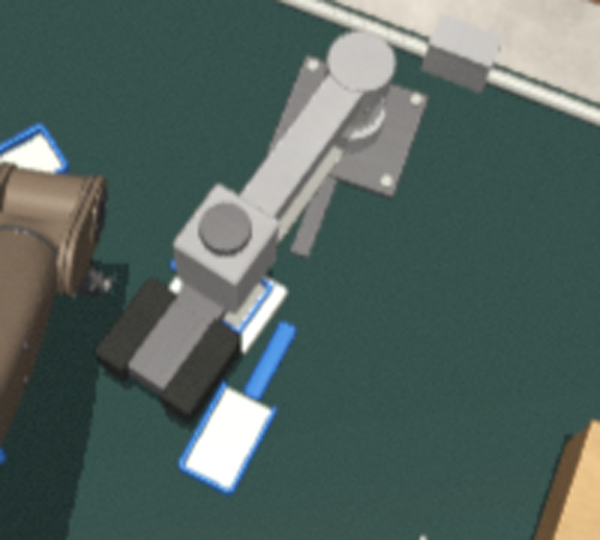

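The boom is at rest over the nest at about 10.0°, against 10.4° for the nest (about 2 mm off at the spindle). The hand is clear.

```bash
python3 -c "
from rig import sign_off
print(sign_off())"
```

```text
the job is handed in; nothing more can be done
None
```

I swung the boom to the nest and handed the job in at about 11 s: by my camera measurements it stands still with the spindle about 2 mm from the nest centre (measurement good to roughly 5 mm), the hand is clear, and although one approach move went the wrong way through a sign error, it touched nothing.

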